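# Clear the cup and spoon, then find which way the water-filter cap unscrews and hold it off

## Robot

A 6-joint arm with a two-finger parallel gripper is mounted at the origin on the work surface. World frame = base frame: x ahead of the robot, y to its left, z up, the work surface at z = 0. Lengths are in m, angles in rad, forces in N, time in s.
With the tool pointing down it reaches from about 0.4 to 0.825 m from the base axis. Payload 7 kg.
Tool frame: the origin (TCP) lies between the finger pads; the fingertips stand 8 mm ahead of it and the grasp point (between the pads) lies 11 mm behind it (arm.finger_overhang is the distance from the TCP to the fingertips, in m); z points along the fingers, y is the line along which they close (so a half turn about z gives the same grasp; the last joint's range is limited). The gripper opens to 88 mm and grips with 3 to 60 N. Pads are 19 mm wide; open, the fingers measure 130 mm over their backs; the gripper's body (78 mm by 193 mm) begins 47 mm behind the grasp point.
Start: joints at [1.457, 0.359, 0.012, 0, -1.224, -0.288], TCP at [0.264, 0.621, 0.195] pointing down, gripper open.
Joint ranges: [-3.07, 3.07], [-1.43, 2.12], [-1.02, 1.25], [-3.03, 1.67], [-3.05, -0], [-3.03, 3.03]. Speed limits (rad/s): [2.39, 2.39, 3.01, 3.14, 3.14, 3.14].

## Interface

Orientations are given as [roll, pitch, yaw] about the fixed x, y, z axes, in that order (R = Rz(yaw) Ry(pitch) Rx(roll)).
In Python, from station import arm gives the robot as it stands.
- The arm moves only by the tool move_arm, never from a script. Its argument "rows" is text: rows parted by semicolons, each of 7 numbers parted by spaces: the turn, a rotation vector about the tool's x, y, z in degrees, then the shift along the tool's x, y, z in m, then the finger opening in m, from 0 to 0.0876. A call has 1 to 8 rows; each row shifts and turns the commanded pose from where the row before left it, along the tool's axes as they then stand; what a row does not reach is not made up. A row lasts 1/8 s, in which the tool goes at most 62.5 mm and 10.7 degrees, less where a joint would pass 70% of its speed; a pose out of reach is approached as far as the arm can. A call is refused whole if a number of a shift passes 0.0625 or a number of a turn 10.7, either way. A call with a gripper value outside its range is refused whole. The fingers move at their own pace and stop on an object; "squeeze" is the grip in N (left out, the last holds). Time passes only in rows, so rows that do not move let the fingers close. It gives the time, the measured TCP pose, the force, the opening and the grip force at its end, in the units of the state.
- arm.get_state(): the state, without advancing time (a new reading comes with each control period).
- arm.grab_frame(name): name is "side" or "top"; returns (picture, depth): 400x640x3 uint8, blue, green, red; 400x640 float32, m along the optical axis (not along the pixel's ray), 0 where there is no reading.
- arm.camera_model(name): a dict with "mtx" (3x3 intrinsics, pixels), "camera_from_world" (4x4, takes a point from world to camera coordinates). Camera axes: x right, y down, z forward; pixel columns grow to the right and rows downward; lengths in m; the calibration is good to about 2 mm. A picture is of the moment at which its call begins. camera_model takes no time and is no camera call.
- arm.job_done(): hands the job in; it is judged then, once.
The state is a dict: "t": time; "q": joint angles; "qd": joint speeds; "joint_efforts": joint torques, N m; "eef_pos": TCP position; "ee_rot": TCP orientation; "force": force on the tool from outside, world axes, zero at the start; "moment": the same for the moment, N m; "width": finger opening in m; "gripper_force": force on a finger pad.
Only numpy, scipy, OpenCV 4.12 (cv2) and the standard library are available. Lean on these libraries where they do the work, as an engineer would, in place of code of your own. Each camera call takes 0.05 s, during which the arm holds its last target. There are 200 camera calls.

## Task

I want to check the seal under the water filter's cap, so first clear the ledge: lay the loose spoon in the tray's compartment with the fork and gently stand the white teacup upright in the compartment with the glass cup. Then unscrew the black cap of the filter (I do not know whether it is left- or right-hand threaded, so try gently both ways; do not pull it out of the thread unturned), lift it off upright, and finish still holding it in the gripper, at least 10 cm above its neck. Leave everything else where it is.

Things in the scene. Friction and masses are not known exactly. Their poses are not given: they have to be found in the camera images.
- cap: Black ribbed screw cap of the filter: an upright cylinder 58 mm across, 28 mm high, 70 g. Origin at the centre of the flat underside resting on the neck's rim, z up. Below it a 20 mm thick stem with two lugs along the cap's x (44 mm tip to tip) reaches 23 mm down into the neck, so it is clear once raised over 23 mm. It turns easily and need not be raised while being turned.
- filter: Counter-top water filter, fixed: a stainless first stage 92 mm across whose shoulder narrows, from 92 mm up, to a neck 54 mm across standing 120 to 150 mm above the ledge under the black cap. Along its own +x, 130 mm from the neck, a sealed second stage 72 mm across, 154 mm high, with a chrome spout up to 211 mm high. Origin on the ledge under the neck, z up.
- neck (a point): Centre of the neck's rim, 150 mm up: the closed cap's origin lies here. Two-start quick thread: some 60 degrees (1.05 rad) in the loosening direction frees the cap, which stays free up to 120 degrees (2.1 rad); the tightening way it stops dead within some 5 degrees. Loosening may be clockwise or anticlockwise, differs from start to start and cannot be seen. While engaged it lifts only 1 to 5 mm.
- spoon: Stainless steel spoon, 168 mm long, lying on the ledge, bowl up; x axis from the handle's end towards the bowl, z up; origin on the ledge under the middle. Bowl 41 mm across and 11 mm high, its centre at x = +66 mm; the handle's round end is at x = -80 mm. 55 g.
- spoon_grip (a point): Point of the spoon's handle at x = +12 mm, near its balance point: there the handle is 10 mm wide, 5 mm thick, its top 14 mm above what the spoon lies on. Same axes as the spoon.
- spoon_bowl (a point): Inner bottom of the spoon's bowl, 3 mm above what it lies on.
- spoon_end (a point): End of the spoon's handle, 4 mm above what it lies on.
- cup: Small white handle-less ceramic teacup, 48 mm high, 62 mm across at the rim, 60 mm at 28 mm height, 38 mm across at the foot, wall 3.5 mm, 110 g; origin at the centre of the foot's underside, z up.
- tray: Wooden tray, fixed, 250 mm (its x) by 264 mm (its y), walls 8 mm thick and 30 mm high, floor 8 mm above the ledge, split by one divider along its x. Origin on the ledge under its centre.
- cutlery_bay (a point): Centre of the floor of the tray's cutlery compartment (on the tray's +y side), inside 234 mm (tray x) by 116 mm (tray y). A fork lies along tray x against its outer side, 38 mm from the centre towards tray +y; the rest is free. Axes as the tray.
- cup_bay (a point): Centre of the floor of the tray's cup compartment (on the tray's -y side), inside 234 mm (tray x) by 124 mm (tray y). A glass cup 60 mm across and 52 mm high stands in it, 62 mm from the centre towards tray +x; the -x half is free. Axes as the tray.
- glass_cup: Bystander: clear glass teacup, 60 mm across, 52 mm high, standing in the cup compartment; origin under its foot.
- fork: Steel fork lying in the cutlery compartment, 172 mm long, 22 mm wide; origin under its middle, x towards the tines.
- kettle: Bystander: aluminium kettle, 156 mm across and 180 mm high, on its power base; origin under its centre.
- steamer_dish: Bystander: round white ceramic steamer dish with two lugs, 156 mm across, 25 mm high; origin under its centre.
- soy_bottle: Bystander: dark sauce bottle, 52 mm across, 150 mm high; origin under its centre.
- tea_tin: Bystander: square metal tea tin, 72 mm wide, 90 mm high; origin under its centre.
- sauce_dish: Bystander: small white sauce dish, 80 mm across, 20 mm high; origin under its centre.
- bamboo_steamer: Bystander: lidded bamboo steamer, 180 mm across, 96 mm high, standing on the hob; origin under its centre.

How it is judged:
On the way:
1. the spoon lies in the cutlery compartment and the teacup stands in the cup compartment, both let go, with the filter's cap still on (x of spoon_bowl in the frame of cutlery_bay between -0.117 and 0.117 m and y of spoon_bowl in the frame of cutlery_bay between -0.058 and 0.058 m and z of each of spoon_bowl, spoon_end in the frame of cutlery_bay below 0.022 m and x of spoon_end in the frame of cutlery_bay between -0.117 and 0.117 m and y of spoon_end in the frame of cutlery_bay between -0.058 and 0.058 m and linear speed of each of spoon, cup below 0.05 m/s and x of cup in the frame of cup_bay between -0.092 and 0.092 m and y of cup in the frame of cup_bay between -0.04 and 0.04 m and z of cup in the frame of cup_bay below 0.006 m and angle between cup's own z axis and vertical below 0.12 rad and contact force between the fingers and spoon below 0.05 N and contact force between the fingers and cup below 0.05 N and z of cap in the frame of neck below 0.004 m and horizontal distance between cap and neck below 0.006 m), for 0.2 s.
At the end, for the whole second after the job is handed in: The cap is gripped and touches nothing else: over 90 mm above the neck's rim, within 150 mm of it sideways, tilted under 20 degrees, still. Bowl and end of the spoon lie within the cutlery compartment, under 22 mm off its floor; the teacup stands upright (7 degrees) in the cup compartment (z of cap in the frame of neck above 0.09 m and horizontal distance between cap and neck below 0.15 m and angle between cap's own z axis and vertical below 0.35 rad and contact force between the fingers and cap above 1 N and contact force between cap and filter below 0.05 N and linear speed of each of cap, spoon, cup below 0.05 m/s and x of spoon_bowl in the frame of cutlery_bay between -0.117 and 0.117 m and y of spoon_bowl in the frame of cutlery_bay between -0.058 and 0.058 m and z of each of spoon_bowl, spoon_end in the frame of cutlery_bay below 0.022 m and x of spoon_end in the frame of cutlery_bay between -0.117 and 0.117 m and y of spoon_end in the frame of cutlery_bay between -0.058 and 0.058 m and x of cup in the frame of cup_bay between -0.092 and 0.092 m and y of cup in the frame of cup_bay between -0.04 and 0.04 m and z of cup in the frame of cup_bay below 0.006 m and angle between cup's own z axis and vertical below 0.12 rad and contact force between the fingers and spoon below 0.05 N and contact force between the fingers and cup below 0.05 N); the arm keeps its last pose, push and grip.
It fails at once if the cap is pulled out of its thread unturned (z of cap in the frame of neck between 0.008 and 0.016 m and horizontal distance between cap and neck below 0.01 m and angle between the x axis of cap and the x axis of filter, either way round below 0.6 rad).
It fails at once if a bystander is pushed over 30 mm or tipped ((distance of glass_cup from where it was at the start of the episode above 0.03 m or angle between glass_cup's own z axis and vertical above 0.3 rad) or (distance of kettle from where it was at the start of the episode above 0.03 m or angle between kettle's own z axis and vertical above 0.3 rad) or (distance of steamer_dish from where it was at the start of the episode above 0.03 m or angle between steamer_dish's own z axis and vertical above 0.3 rad) or (distance of soy_bottle from where it was at the start of the episode above 0.03 m or angle between soy_bottle's own z axis and vertical above 0.3 rad) or (distance of tea_tin from where it was at the start of the episode above 0.03 m or angle between tea_tin's own z axis and vertical above 0.3 rad) or (distance of sauce_dish from where it was at the start of the episode above 0.03 m or angle between sauce_dish's own z axis and vertical above 0.3 rad) or (distance of bamboo_steamer from where it was at the start of the episode above 0.03 m or angle between bamboo_steamer's own z axis and vertical above 0.3 rad)).
It fails at once if the teacup is let fall from over 25 mm (linear speed of cup above 0.7 m/s and contact force between the fingers and cup below 0.05 N).
It fails at once if the fork is moved over 60 mm (distance of fork from where it was at the start of the episode above 0.06 m).
It fails at once if the filter is struck or the cap rammed down on it (over 40 N) (contact force between any of the fingers, cap and filter above 40 N).
It also fails if it takes over 72 s, if anything falls off the work surface, if the arm or the gripper's body presses on something with over 40 N, if the wrist force passes 120 N, or if a joint passes its speed limit or range.

## Working session

There is one attempt and no reset: what is moved stays moved. The work goes in short steps, Python scripts to look and compute and a tool call to move; the robot and the scene stay as the last step left them, time stands still between calls to the robot, and variables do not carry over. Pictures are saved under pics/ and viewed, at most 10 in all, crops included, and the job is handed in when it is done.

Besides the shell and the picture viewer there is one more tool, called as name(argument=value, ...), one argument or row to a line, values as JSON. move_arm: Moves the arm, as the interface text tells. Its arguments: {"type":"object","properties":{"rows":{"type":"string"},"squeeze":{"type":"number"}},"required":["rows"]}

```bash
ls; mkdir -p pics; cat > h.py <<'E'
import numpy as np, cv2
from station import arm
from scipy.spatial.transform import Rotation as R
def look(name):
    im,d=arm.grab_frame(name); c=arm.camera_model(name)
    K=np.array(c["mtx"]);T=np.linalg.inv(np.array(c["camera_from_world"]))
    v,u=np.mgrid[0:400,0:640]
    P=np.stack([(u-K[0,2])/K[0,0]*d,(v-K[1,2])/K[1,1]*d,d],-1)
    W=P@T[:3,:3].T+T[:3,3]; W[d==0]=np.nan
    return im,d,W
def st():
    s=arm.get_state(); print({k:np.round(s[k],4).tolist() for k in("t","q","eef_pos","ee_rot","force","moment","width","gripper_force")})
    return s
E
python3 - <<'E'
from h import *
st()
for n in("side","top"):
    im,d,W=look(n); cv2.imwrite(f"pics/{n}0.png",im); np.save(f"{n}0.npy",W)
    T=np.linalg.inv(np.array(arm.camera_model(n)["camera_from_world"])); print(T.round(3).tolist())
E
```

```text
pics
{'t': 0.0, 'q': [1.4571, 0.3594, 0.0111, -0.0003, -1.2241, -0.2881], 'eef_pos': [0.2638, 0.6207, 0.194], 'ee_rot': [3.1399, -0.0001, -0.4019], 'force': [-0.598, -0.0365, -0.108], 'moment': [0.0018, 0.0519, 0.0142], 'width': 0.0874, 'gripper_force': 0.0}
[[-0.989, -0.111, 0.097, 0.493], [-0.146, 0.637, -0.757, 0.805], [0.022, -0.763, -0.646, 0.929], [0.0, 0.0, 0.0, 1.0]]
[[-0.008, -0.99, 0.139, 0.444], [-1.0, 0.008, -0.005, -0.129], [0.004, -0.139, -0.99, 1.287], [0.0, 0.0, 0.0, 1.0]]
```

View pics/side0.png

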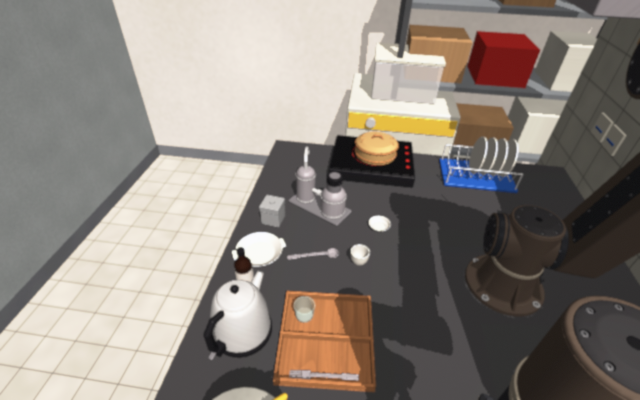

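View pics/top0.png

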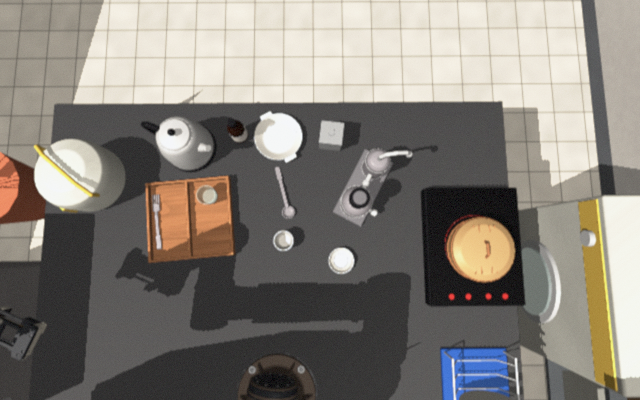

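The side view shows the tray at about (325,340), spoon (313,253), cup (360,254) and cap (334,182). The top view shows the cap at (358,198), cup (283,240), spoon from (278,168) to (289,212), and tray corners (147,183) to (233,256).

```bash
python3 - <<'E'
from h import *
W=np.load("top0.npy"); S=np.load("side0.npy"); im=cv2.imread("pics/top0.png")
def f(Wx,x0,x1,y0,y1,z0,z1,lab):
    m=(Wx[...,0]>x0)&(Wx[...,0]<x1)&(Wx[...,1]>y0)&(Wx[...,1]<y1)&(Wx[...,2]>z0)&(Wx[...,2]<z1)
    p=Wx[m]; 
    if len(p)>4:
        c,r=cv2.minEnclosingCircle(p[:,:2].astype(np.float32)); print(lab,len(p),"circ",np.round(c,4),round(r,4),"mean",p.mean(0).round(4),"rect",cv2.minAreaRect(p[:,:2].astype(np.float32)))
    return p
for u,v,n in[(358,198,'cap'),(283,240,'cup'),(278,168,'sp end'),(289,212,'bowl'),(207,195,'glass'),(147,183,'tray'),(233,256,'tray'),(230,178,'tr'),(150,261,'tr'),(377,160,'st2'),(341,260,'saucedish'),(332,134,'tin'),(278,136,'dish'),(237,130,'soy')]: print(n,W[v,u].round(3))
for n,A in(("top",W),("side",S)):
    c=W[198,358]; f(A,c[0]-.05,c[0]+.05,c[1]-.05,c[1]+.05,.168,.19,n+" cap")
    c=W[240,283]; f(A,c[0]-.06,c[0]+.06,c[1]-.05,c[1]+.05,.035,.06,n+" cup rim")
    b=W[212,289]; e=W[168,278]
    p=f(A,min(b[0],e[0])-.03,max(b[0],e[0])+.03,min(b[1],e[1])-.02,max(b[1],e[1])+.03,.004,.03,n+" spoon")
    f(A,.38,.72,.12,.46,.025,.034,n+" tray")
big=np.hstack([cv2.resize(im[120:270,260:410],(600,600),interpolation=cv2.INTER_CUBIC)])
cv2.imwrite("pics/crop1.png",big)
E
```

```text
cap [ 0.576 -0.241  0.178]
cup [ 0.464 -0.018  0.011]
sp end [ 0.696 -0.001  0.006]
bowl [ 0.553 -0.037  0.003]
glass [0.609 0.225 0.013]
tray [0.647 0.413 0.028]
tray [ 0.415  0.142 -0.005]
tr [0.665 0.155 0.005]
tr [0.403 0.39  0.03 ]
st2 [ 0.688 -0.3    0.157]
saucedish [ 0.4   -0.201  0.008]
tin [nan nan nan]
dish [0.804 0.    0.004]
soy [0.796 0.115 0.104]
top cap 330 circ [ 0.579  -0.2449] 0.0293 mean [ 0.5783 -0.2445  0.1768] rect ((0.5792715549468994, -0.24473446607589722), (0.056245461106300354, 0.056378982961177826), 89.02729034423828)
top cup rim 82 circ [ 0.4641 -0.0215] 0.0308 mean [ 0.4659 -0.019   0.0456] rect ((0.4650508165359497, -0.02132982760667801), (0.05620797723531723, 0.058045513927936554), 89.51472473144531)
top spoon 273 circ [ 0.6294 -0.0102] 0.1024 mean [ 0.6235 -0.019   0.0106] rect ((0.6283767223358154, -0.013882320374250412), (0.19599752128124237, 0.0840320885181427), 0.41235509514808655)
top tray 1029 circ [0.5429 0.2766] 0.1846 mean [0.5396 0.277  0.0288] rect ((0.562432050704956, 0.2785934805870056), (0.30428996682167053, 0.2648719847202301), 5.002682685852051)
side cap 141 circ [ 0.5759 -0.2424] 0.0308 mean [ 0.5756 -0.2386  0.1757] rect ((0.5750215649604797, -0.24192273616790771), (0.056129954755306244, 0.054443493485450745), 51.37697982788086)
side cup rim 120 circ [ 0.4592 -0.021 ] 0.0322 mean [ 0.4601 -0.02    0.0428] rect ((0.4603351354598999, -0.02036108449101448), (0.055787093937397, 0.0626281350851059), 4.191546440124512)
side spoon 187 circ [ 0.6308 -0.011 ] 0.1021 mean [ 0.6253 -0.0205  0.0118] rect ((0.6296563744544983, -0.013949472457170486), (0.1942775547504425, 0.0750504657626152), 1.8397867679595947)
side tray 1489 circ [0.5436 0.2785] 0.188 mean [0.5372 0.2944 0.0284] rect ((0.5651136040687561, 0.27993661165237427), (0.3177972137928009, 0.2657693326473236), 5.154601097106934)
```

View pics/crop1.png

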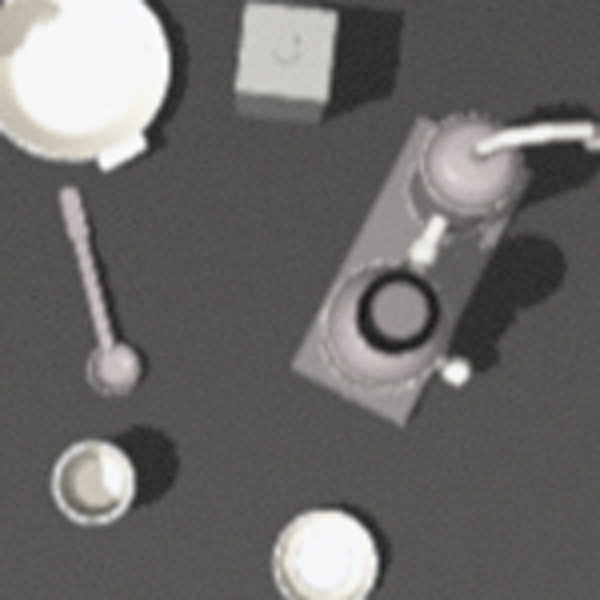

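The crop shows the spoon running from (70,195) to its bowl at (113,368), the cup at (93,482) and the cap at (399,311). Second stage is towards the upper right.

```bash
python3 - <<'E'
from h import *
W=np.load("top0.npy"); S=np.load("side0.npy"); im=cv2.imread("pics/top0.png")
hsv=cv2.cvtColor(im,cv2.COLOR_BGR2HSV)
# spoon
g=(im.max(2)>105).astype(np.uint8); n,l,s,c=cv2.connectedComponentsWithStats(g[160:225,268:305])
k=1+np.argmax(s[1:,4]);v,u=np.where(l==k);v+=160;u+=268
print(s[k])
cm=arm.camera_model("top");K=np.array(cm["mtx"]);T=np.linalg.inv(np.array(cm["camera_from_world"]))
def pl(u,v,z):
    r=np.stack([(u-K[0,2])/K[0,0],(v-K[1,2])/K[1,1],np.ones(len(u))],-1)@T[:3,:3].T
    return T[:3,3]+r*((z-T[2,3])/r[:,2])[:,None]
p=pl(u,v,.009)[:,:2]; vx,vy,x0,y0=cv2.fitLine(p.astype(np.float32),cv2.DIST_HUBER,0,.01,.01).ravel()
d=np.array([vx,vy]);  d*=-np.sign(d[0]); t=(p-[x0,y0])@d; lat=(p-[x0,y0])@[-d[1],d[0]]
o=np.array([x0,y0])
print("dir",d,"len",np.ptp(t),"end",o+d*t.min(),"tip",o+d*t.max())
for a in np.arange(t.min(),t.max(),.02):
    m=(t>=a)&(t<a+.02);print(round(a-t.min(),3),p[m].mean(0).round(4),np.ptp(lat[m]).round(3))
# tray
o_=((hsv[...,0]<18)&(hsv[...,1]>110)).astype(np.uint8); o_[:,:140]=0;o_[:,240:]=0;o_[:170]=0;o_[270:]=0
n,l,s,c=cv2.connectedComponentsWithStats(o_);k=1+np.argmax(s[1:,4]);v,u=np.where(l==k)
q=pl(u,v,.03)[:,:2].astype(np.float32); print("tray",cv2.minAreaRect(q))
E
```

```text
[  7   6  20  53 334]
dir [-0.9694331  -0.24535573] len 0.17592749460882912 end [0.70245463 0.00543725] tip [ 0.53190469 -0.03772757]
0.0 [0.6926 0.0023] 0.016
0.02 [ 0.6732 -0.0018] 0.017
0.04 [ 0.6539 -0.0067] 0.013
0.06 [ 0.6343 -0.0114] 0.012
0.08 [ 0.6155 -0.0164] 0.013
0.1 [ 0.5954 -0.0213] 0.013
0.12 [ 0.5749 -0.0271] 0.026
0.14 [ 0.5567 -0.0315] 0.043
0.16 [ 0.5407 -0.0356] 0.036
tray ((0.534724235534668, 0.2737968862056732), (0.2533496916294098, 0.2694093585014343), 4.986695766448975)
```

move_arm(
  rows="0 0 0 0.047 0.038 0 0.0876;0 0 0 0.047 0.038 0 0.0876;0 0 0 0.047 0.038 0 0.0876;0 0 0 0.047 0.038 0 0.0876;0 0 0 0.047 0.038 0 0.0876;0 0 0 0.047 0.038 0 0.0876;0 0 0 0.047 0.038 0 0.0876;0 0 0 0.047 0.038 0 0.0876",
)

```text
t: 1.1
eef_pos: [0.4916, 0.1925, 0.1949]
ee_rot: [-3.142, 0.0, -0.401]
force: [1.9, 0.9, 0.3]
width: 0.0873
gripper_force: 0.0
```

move_arm(
  rows="0 0 0 0.047 0.038 0 0.05;0 0 0 0.047 0.038 0 0.05;0 0 0 0.047 0.038 0 0.04;0 0 0 0.047 0.038 0 0.04;0 0 -9.3 0 0 0 0.04;0 0 -9.3 0 0 0 0.04;0 0 -9.3 0 0 0 0.04;0 0 -9.3 0 0 0 0.04",
)

```text
t: 2.1
eef_pos: [0.6044, -0.0192, 0.1945]
ee_rot: [-3.141, 0.001, 0.252]
force: [-0.2, 0.5, 0.4]
width: 0.0398
gripper_force: 0.0
```

```bash
cat >> h.py <<'E'
def to(x,y,z,yaw):
    s=st(); Rm=R.from_euler("xyz",s["ee_rot"]); dy=yaw-np.degrees(s["ee_rot"][2])
    print("shift",np.round(Rm.inv().apply(np.array([x,y,z])-s["eef_pos"]),4),"turn z",round(-dy,2),
      "ideal",np.round(np.array([[np.cos(s["ee_rot"][2]),np.sin(s["ee_rot"][2])],[np.sin(s["ee_rot"][2]),-np.cos(s["ee_rot"][2])]])@(np.array([x,y])-s["eef_pos"][:2]),4))
E
python3 -c "
from h import *
to(.6055,-.019,.012,14.2)"
```

```text
{'t': 2.1, 'q': [0.2908, 0.2451, -0.1496, -0.0002, -1.177, 1.5325], 'eef_pos': [0.6044, -0.0192, 0.1945], 'ee_rot': [-3.1414, 0.0009, 0.2524], 'force': [-0.1908, 0.5257, 0.4411], 'moment': [0.0029, -0.035, -0.0366], 'width': 0.0398, 'gripper_force': 0.0}
shift [1.200e-03 1.000e-04 1.825e-01] turn z 0.26 ideal [0.0011 0.0001]
```

move_arm(
  rows="0 0 0 0.001 0 0.05 0.04;0 0 0 0 0 0.05 0.04;0 0 0 0 0 0.05 0.04;0 0 0 0 0 0.02 0.04;0 0 0 0 0 0.012 0.04;0 0 0 0 0 0 0.0;0 0 0 0 0 0 0.0;0 0 0 0 0 0 0.0",
  squeeze=20,
)

```text
t: 3.1
eef_pos: [0.6065, -0.0186, 0.0141]
ee_rot: [3.142, -0.002, 0.248]
force: [0.4, -0.4, -0.5]
width: 0.0156
gripper_force: 0.0
```

move_arm(
  rows="0 0 0 0 0 0 0;0 0 0 0 0 0 0",
)

```text
t: 3.35
eef_pos: [0.6059, -0.0187, 0.0134]
ee_rot: [-3.142, -0.001, 0.247]
force: [0.3, -1.0, -0.2]
width: 0.0011
gripper_force: 0.0
```

```bash
python3 - <<'E'
from h import *
im,d,W=look("side"); cv2.imwrite("pics/s1.png",cv2.resize(im[200:320,260:400],(700,600),interpolation=cv2.INTER_CUBIC)); np.save("s1.npy",W)
st()
E
```

```text
{'t': 3.4, 'q': [0.291, 0.4189, -0.3596, 0.0, -0.7919, 1.5272], 'eef_pos': [0.6058, -0.0188, 0.0132], 'ee_rot': [3.1416, -0.0004, 0.2475], 'force': [-0.0396, -0.1377, -0.3417], 'moment': [-0.0405, 0.0035, -0.0278], 'width': 0.0007, 'gripper_force': 0.0}
```

View pics/s1.png

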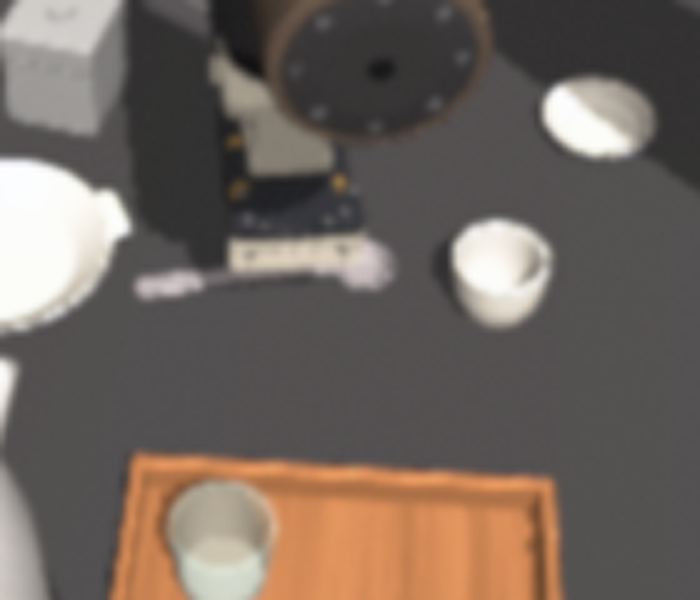

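```bash
python3 - <<'E'
from h import *
print(arm.finger_overhang)
im,d,W=look("top"); a=cv2.imread("pics/side0.png"); 
A=np.load("side0.npy");B=np.load("s1.npy")
im0=cv2.imread("pics/top0.png")
cv2.imwrite("pics/t1.png",np.hstack([cv2.resize(x[150:230,255:315],(400,533),interpolation=cv2.INTER_CUBIC) for x in(im0,im)]))
for n,X in(("a",A),("b",B)):
    p=X[245:262,284:342].reshape(-1,3); 
    for x0 in np.arange(.53,.71,.02):
        m=(p[:,0]>x0)&(p[:,0]<x0+.02)&(p[:,2]>.005)&(p[:,2]<.03)
        print(n,round(x0+.01,2),m.sum(),p[m].mean(0).round(4) if m.any() else'')
E
```

```text
0.008
a 0.54 21 [ 0.5409 -0.0385  0.0085]
a 0.56 22 [ 0.5621 -0.0353  0.0085]
a 0.58 19 [ 0.5802 -0.025   0.0126]
a 0.6 17 [ 0.6009 -0.019   0.0102]
a 0.62 18 [ 0.6202 -0.0136  0.0111]
a 0.64 16 [ 0.6401 -0.0088  0.0091]
a 0.66 18 [ 0.6594 -0.0037  0.0071]
a 0.68 8 [ 6.776e-01 -1.000e-04  6.500e-03]
a 0.7 0 
b 0.54 21 [ 0.5403 -0.0361  0.0085]
b 0.56 9 [ 0.5605 -0.028   0.0086]
b 0.58 8 [ 0.5789 -0.0217  0.0128]
b 0.6 12 [ 0.6011 -0.0169  0.0102]
b 0.62 12 [ 0.6207 -0.0124  0.0102]
b 0.64 12 [ 0.6404 -0.0085  0.0089]
b 0.66 15 [ 0.6592 -0.0026  0.0071]
b 0.68 12 [0.6791 0.0014 0.0061]
b 0.7 0
```

View pics/t1.png

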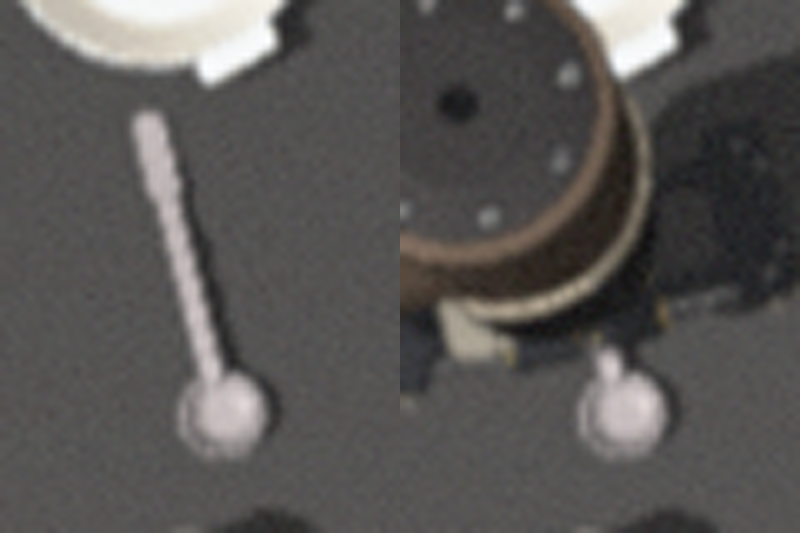

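The pictures show the spoon unmoved: bowl at (625,410) in the right half, handle passing under the gripper. The fingers closed without catching it, so I'll open, go lower and retry.

move_arm(
  rows="0 0 0 0 0 0 0.03;0 0 0 0 0 0 0.03;0 0 0 0 0 0.002 0.03;0 0 0 0 0 0.002 0.03;0 0 0 0 0 0 0.03",
)

```text
t: 4.08
eef_pos: [0.6055, -0.0188, 0.0087]
ee_rot: [-3.142, 0.001, 0.247]
force: [0.4, 0.3, 0.5]
width: 0.0295
gripper_force: 0.0
```

move_arm(
  rows="0 0 0 0 0 0 0.0;0 0 0 0 0 0 0.0;0 0 0 0 0 0 0.0;0 0 0 0 0 0 0.0",
)

```text
t: 4.58
eef_pos: [0.6057, -0.0188, 0.009]
ee_rot: [-3.142, -0.0, 0.247]
force: [-0.4, -0.1, -0.6]
width: 0.001
gripper_force: 0.0
```

move_arm(
  rows="0 0 0 0 0 -0.04 0.0;0 0 0 0 0 -0.04 0.0;0 0 0 0 0 -0.02 0;0 0 0 0 0 0 0",
)

```text
t: 5.08
eef_pos: [0.6069, -0.0185, 0.1109]
ee_rot: [3.142, -0.004, 0.248]
force: [-0.1, -0.0, -0.5]
width: 0.0003
gripper_force: 0.0
```

```bash
python3 - <<'E'
from h import *
st()
im,d,W=look("side"); im2,d2,W2=look("top"); np.save("s2.npy",W); np.save("t2.npy",W2)
cv2.imwrite("pics/s2.png",np.hstack([cv2.resize(im[180:300,270:370],(400,480),interpolation=cv2.INTER_CUBIC),cv2.resize(im2[120:240,240:340],(400,480),interpolation=cv2.INTER_CUBIC)]))
E
```

```text
{'t': 5.075, 'q': [0.291, 0.3119, -0.2598, 0.0003, -0.9953, 1.5272], 'eef_pos': [0.6069, -0.0185, 0.1109], 'ee_rot': [3.1415, -0.0038, 0.2476], 'force': [-0.0602, -0.0051, -0.4672], 'moment': [-0.0147, -0.0466, -0.0059], 'width': 0.0003, 'gripper_force': 0.0}
```

View pics/s2.png

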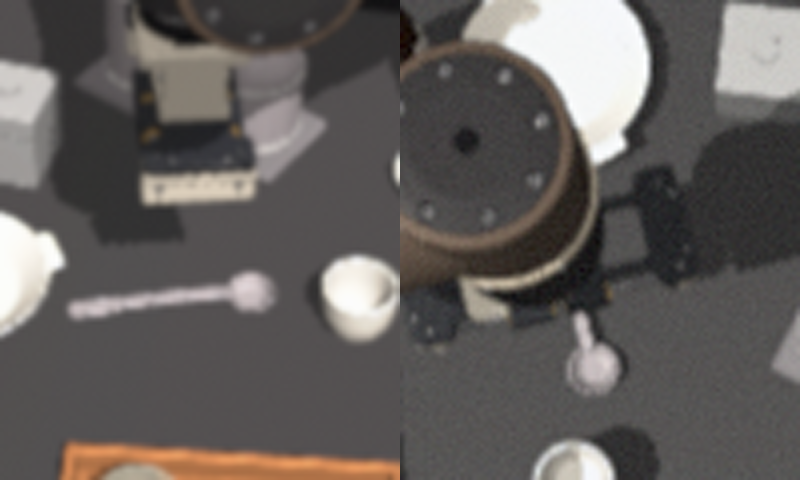

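The side half shows the gripper's body bottom at (200,200) and the spoon still on the ledge from (75,308) to (250,290). The fingers aren't visible. Next I check where the TCP should project.

```bash
python3 - <<'E'
from h import *
s=arm.get_state(); Rm=R.from_euler("xyz",s["ee_rot"]).as_matrix(); p=s["eef_pos"]
for n,off,f in(("side",(270,180),4),("top",(240,120),4)):
    c=arm.camera_model(n);K=np.array(c["mtx"]);T=np.array(c["camera_from_world"])
    for l,o in(("tip",[0,0,.008]),("tcp",[0,0,0]),("body",[0,0,-.058]),("body+y",[0,.0965,-.058]),("body-y",[0,-.0965,-.058])):
        q=T[:3,:3]@(p+Rm@np.array(o))+T[:3,3]; u=K@q/q[2]; print(n,l,u[:2].round(0),"crop",((u[0]-off[0])*f).round(),((u[1]-off[1])*f).round(), "depth",q[2].round(3))
W=np.load("s2.npy")
for v,u in((226,320),(228,320),(230,320),(222,320),(215,320),(226,310),(226,328)): print(u,v,W[v,u].round(3))
W=np.load("t2.npy"); x=W.reshape(-1,3); m=(abs(x[:,0]-.607)<.04)&(abs(x[:,1]+.0185)<.13)&(x[:,2]>.06)&(x[:,2]<.2)
print(cv2.minAreaRect(x[m][:,:2].astype(np.float32)), np.histogram(x[m][:,2],8))
E
```

```text
side tip [316. 235.] crop 183.0 219.0 depth 1.17
side tcp [316. 233.] crop 183.0 212.0 depth 1.165
side body [316. 220.] crop 185.0 159.0 depth 1.127
side body+y [313. 200.] crop 173.0 79.0 depth 1.201
side body-y [319. 242.] crop 197.0 249.0 depth 1.054
top tip [281. 192.] crop 163.0 287.0 depth 1.197
top tcp [281. 191.] crop 162.0 286.0 depth 1.189
top body [279. 189.] crop 154.0 275.0 depth 1.132
top body+y [312. 180.] crop 287.0 241.0 depth 1.136
top body-y [245. 197.] crop 21.0 309.0 depth 1.128
320 226 [0.582 0.066 0.222]
320 228 [0.582 0.066 0.215]
320 230 [ 0.608 -0.149 -0.003]
320 222 [0.582 0.073 0.245]
320 215 [0.585 0.051 0.25 ]
310 226 [0.609 0.075 0.226]
328 226 [0.561 0.059 0.22 ]
((0.0, 0.0), (0.0, 0.0), 0.0) (array([0, 0, 0, 0, 0, 0, 0, 0]), array([0.   , 0.125, 0.25 , 0.375, 0.5  , 0.625, 0.75 , 0.875, 1.   ]))
```

```bash
python3 - <<'E'
from h import *
W=np.load("s2.npy"); 
x=W.reshape(-1,3); m=(abs(x[:,0]-.607)<.06)&(abs(x[:,1]+.0185)<.08)&(x[:,2]>.03)&(x[:,2]<.2)
i=np.where(m)[0]
for k in i[:60]: print(k%640,k//640,x[k].round(3))
for v in range(228,240): print(v,[W[v,u].round(2).tolist() for u in(310,313,316,319)])
W=np.load("t2.npy");
print(W[185:200,281].round(3))
E
```

```text
228 [[0.61, 0.07, 0.22], [0.6, 0.07, 0.22], [0.59, 0.07, 0.21], [0.58, 0.07, 0.22]]
229 [[0.61, 0.07, 0.21], [0.6, 0.07, 0.21], [0.59, 0.07, 0.21], [0.59, 0.07, 0.21]]
230 [[nan, nan, nan], [0.6, 0.07, 0.21], [0.59, 0.07, 0.21], [0.61, -0.15, -0.0]]
231 [[0.64, -0.13, 0.0], [0.63, -0.14, -0.0], [0.62, -0.14, 0.0], [0.61, -0.14, -0.0]]
232 [[0.64, -0.13, -0.0], [0.63, -0.13, -0.0], [0.62, -0.13, 0.0], [0.61, -0.14, -0.0]]
233 [[0.64, -0.13, -0.0], [0.63, -0.13, -0.0], [0.62, -0.13, -0.0], [0.61, -0.13, 0.0]]
234 [[0.64, -0.12, -0.0], [0.63, -0.13, -0.0], [0.62, -0.12, -0.0], [0.61, -0.12, 0.0]]
235 [[0.64, -0.11, 0.0], [0.63, -0.12, -0.0], [0.62, -0.12, -0.0], [0.61, -0.12, -0.0]]
236 [[0.64, -0.11, -0.0], [0.63, -0.11, -0.0], [0.62, -0.12, -0.0], [0.61, -0.12, -0.0]]
237 [[0.64, -0.11, -0.0], [0.63, -0.11, -0.0], [0.62, -0.11, 0.0], [0.61, -0.11, -0.0]]
238 [[0.64, -0.1, -0.0], [0.63, -0.11, -0.0], [0.62, -0.11, -0.0], [0.61, -0.11, -0.0]]
239 [[0.64, -0.09, 0.0], [0.63, -0.1, -0.0], [0.62, -0.1, 0.0], [0.6, -0.1, 0.0]]
[[ 0.57  -0.053  0.467]
 [ 0.574 -0.049  0.425]
 [ 0.573 -0.049  0.416]
 [ 0.573 -0.047  0.4  ]
 [ 0.572 -0.046  0.393]
 [ 0.571 -0.046  0.383]
 [ 0.571 -0.044  0.37 ]
 [ 0.57  -0.043  0.359]
 [ 0.569 -0.042  0.346]
 [ 0.582 -0.032  0.231]
 [ 0.579 -0.032  0.234]
 [ 0.577 -0.031  0.229]
 [ 0.602 -0.01  -0.002]
 [ 0.599 -0.01  -0.003]
 [ 0.595 -0.01   0.001]]
```

```bash
python3 - <<'E'
from h import *
W=np.load("top0.npy"); x=W[290:370,0:75]
p=np.array([.2638,.6207,.194]); Rm=R.from_euler("xyz",[3.14,0,-.402]).as_matrix()
m=(x[...,2]>.1)&(x[...,2]<.5)&(np.linalg.norm(x[...,:2]-p[:2],axis=-1)<.13)
q=(x[m]-p)@Rm
q=q[np.argsort(-q[:,2])]; print(len(q)); print(q[::max(1,len(q)//60)].round(3).tolist())
c=arm.camera_model("top");K=np.array(c["mtx"]);T=np.array(c["camera_from_world"])
for o in([0,.05,.008],[0,-.05,.008],[0,.05,-.05],[0,0,-.058]):
    z=T[:3,:3]@(p+Rm@np.array(o))+T[:3,3]; print(o,(K@z/z[2])[:2].round())
E
```

```text
1340
[[0.01, -0.046, -0.03], [0.013, -0.047, -0.038], [-0.005, 0.059, -0.045], [-0.003, -0.048, -0.053], [0.041, 0.087, -0.098], [0.041, 0.056, -0.1], [0.019, 0.086, -0.102], [0.03, 0.087, -0.104], [0.043, 0.058, -0.107], [-0.021, 0.014, -0.109], [-0.029, 0.089, -0.11], [0.036, 0.039, -0.111], [0.036, 0.032, -0.112], [0.035, -0.005, -0.113], [0.03, 0.031, -0.114], [0.031, 0.002, -0.115], [0.033, 0.005, -0.117], [0.039, 0.066, -0.118], [0.039, 0.048, -0.119], [-0.004, 0.046, -0.119], [-0.018, 0.046, -0.12], [0.041, 0.065, -0.121], [0.002, 0.047, -0.122], [-0.002, 0.093, -0.124], [0.042, 0.093, -0.127], [-0.012, 0.095, -0.129], [0.029, 0.019, -0.131], [0.031, 0.094, -0.131], [-0.002, 0.095, -0.133], [0.029, 0.024, -0.134], [-0.017, 0.097, -0.134], [0.021, 0.095, -0.135], [0.017, 0.017, -0.136], [0.041, 0.093, -0.136], [0.012, 0.016, -0.136], [-0.021, 0.085, -0.137], [0.027, 0.07, -0.137], [-0.019, 0.062, -0.137], [0.02, 0.082, -0.137], [-0.025, 0.093, -0.138], [-0.016, 0.091, -0.138], [0.033, 0.083, -0.138], [0.004, 0.093, -0.138], [0.025, 0.018, -0.138], [-0.004, 0.07, -0.138], [-0.017, 0.072, -0.138], [0.031, 0.079, -0.139], [-0.029, 0.081, -0.139], [0.025, 0.086, -0.139], [0.041, 0.074, -0.139], [-0.001, 0.069, -0.139], [-0.025, 0.074, -0.139], [-0.003, 0.086, -0.14], [-0.016, 0.083, -0.14], [0.021, 0.065, -0.14], [-0.022, 0.092, -0.14], [0.0, 0.072, -0.14], [-0.02, 0.091, -0.141], [0.026, 0.048, -0.141], [0.026, 0.059, -0.142], [0.032, 0.097, -0.142]]
[0, 0.05, 0.008] [ 52. 325.]
[0, -0.05, 0.008] [ 19. 310.]
[0, 0.05, -0.05] [ 37. 329.]
[0, 0, -0.058] [ 17. 322.]
```

The depth points put the real fingertips and gripper body about 40 mm higher than the reported pose does (tips at tool z −0.03 instead of +0.008, body at −0.098 instead of −0.058). So true z ≈ eef z + 0.04. I'll descend on that basis and watch the force.

move_arm(
  rows="0 0 0 0 0 0.045 0.03;0 0 0 0 0 0.045 0.03;0 0 0 0 0 0.03 0.03;0 0 0 0 0 0.008 0.03;0 0 0 0 0 0 0.03;0 0 0 0 0 0.003 0.03;0 0 0 0 0 0 0.03",
)

```text
t: 6.05
eef_pos: [0.6063, -0.0186, -0.0211]
ee_rot: [-3.142, -0.002, 0.248]
force: [-0.4, 0.2, 1.0]
width: 0.0299
gripper_force: 0.0
```

move_arm(
  rows="0 0 0 0 0 0.003 0.03;0 0 0 0 0 0 0.03;0 0 0 0 0 0 0.0;0 0 0 0 0 0 0.0;0 0 0 0 0 0 0.0;0 0 0 0 0 0 0.0",
)

```text
t: 6.8
eef_pos: [0.6057, -0.0188, -0.025]
ee_rot: [3.142, -0.0, 0.247]
force: [-0.4, 0.1, 1.3]
width: 0.0093
gripper_force: 20.0
```

move_arm(
  rows="0 0 0 0 0 -0.015 0;0 0 0 0 0 -0.03 0;0 0 0 0 0 -0.04 0;0 0 0 0 0 -0.02 0;0 0 0 0 -0.02 0 0;0 0 0 0 -0.04 0 0;0 0 0 0 -0.04 0 0;0 0 0 0 -0.04 0 0",
)

```text
t: 7.8
eef_pos: [0.5701, 0.1186, 0.0795]
ee_rot: [-3.142, 0.001, 0.247]
force: [1.5, 0.6, -0.7]
width: 0.0097
gripper_force: 20.0
```

move_arm(
  rows="0 0 0 0 -0.04 0 0;0 0 0 0 -0.04 0 0;0 0 0 0 -0.04 0 0;0 0 0 0 -0.04 0 0;0 0 0 0 -0.033 0 0;0 0 0 0 -0.02 0 0;0 0 9.2 -0.001 0 0 0;0 0 0 0 0 0 0",
)

```text
t: 8.8
eef_pos: [0.5176, 0.3232, 0.0795]
ee_rot: [3.141, 0.001, 0.088]
force: [0.2, 0.0, -0.6]
width: 0.0097
gripper_force: 20.0
```

```bash
python3 - <<'E'
from h import *
to(.518,.3237,-.014,5)
im,d,W=look("side"); im2,d2,W2=look("top"); np.save("s3.npy",W);np.save("t3.npy",W2)
cv2.imwrite("pics/s3.png",np.hstack([cv2.resize(im[270:400,260:400],(400,371),interpolation=cv2.INTER_CUBIC),cv2.resize(im2[160:280,130:250],(371,371),interpolation=cv2.INTER_CUBIC)]))
E
```

```text
{'t': 8.8, 'q': [0.8779, 0.35, -0.2842, -0.0002, -0.9376, 0.7812], 'eef_pos': [0.5176, 0.3232, 0.0795], 'ee_rot': [3.141, 0.0009, 0.0881], 'force': [0.1993, 0.0184, -0.6487], 'moment': [-0.0789, -0.0333, 0.0119], 'width': 0.0097, 'gripper_force': 20.0009}
shift [ 0.0006 -0.0005  0.0935] turn z 0.05 ideal [ 0.0005 -0.0004]
```

View pics/s3.png

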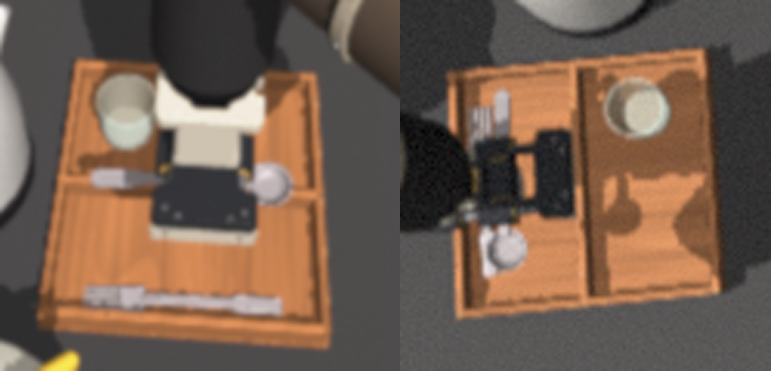

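The spoon is held level over the cutlery bay: bowl at (272,183) in the side half and (508,247) in the top half. The bay under it is clear of the fork.

move_arm(
  rows="0 0 0 0 0 0.03 0;0 0 0 0 0 0.03 0;0 0 0 0 0 0.02 0;0 0 0 0 0 0.01 0;0 0 0 0 0 0.004 0;0 0 0 0 0 0 0;0 0 0 0 0 0.001 0;0 0 0 0 0 0 0",
)

```text
t: 9.9
eef_pos: [0.5185, 0.3235, -0.0145]
ee_rot: [-3.141, -0.001, 0.087]
force: [-0.5, -0.3, -0.1]
width: 0.0097
gripper_force: 20.0
```

move_arm(
  rows="0 0 0 0 0 0 0.026;0 0 0 0 0 0 0.026;0 0 0 0 0 0 0.026;0 0 0 0 0 -0.01 0.026;0 0 0 0 0 -0.03 0.026;0 0 0 0 0 -0.05 0.04;0 0 0 0 0 -0.05 0.08;0 0 0 0 0 0 0.0876",
)

```text
t: 10.9
eef_pos: [0.5206, 0.3253, 0.1307]
ee_rot: [-3.136, -0.007, 0.088]
force: [0.3, -0.2, -0.6]
width: 0.0506
gripper_force: 0.0
```

move_arm(
  rows="0 0 0 -0.0148 0.0567 0 0.0876;0 0 0 -0.0148 0.0567 0 0.0876;0 0 0 -0.0148 0.0567 0 0.0876;0 0 0 -0.0148 0.0567 0 0.0876;0 0 0 -0.0148 0.0567 0 0.0876;0 0 0 -0.0148 0.0567 0 0.0876;0 0 10 0 0 0 0.0876;0 0 10 0 0 0 0.0876",
)

```text
t: 11.9
eef_pos: [0.4589, -0.0245, 0.1252]
ee_rot: [-3.141, -0.0, -0.27]
force: [0.7, 0.5, 0.5]
width: 0.0877
gripper_force: 0.0
```

move_arm(
  rows="0 0 10 0 0 0 0.0876;0 0 10 0 0 0 0.0876;0 0 10 0 0 0 0.0876;0 0 10 0 0 0 0.0876;0 0 10 0 0 0 0.0876;0 0 10 0 0 0 0.0876;0 0 10 0 0 0 0.0876;0 0 0 0 0 0 0.0876",
)

```text
t: 12.9
eef_pos: [0.4591, -0.0235, 0.125]
ee_rot: [3.141, 0.0, -1.483]
force: [0.2, -0.3, -0.3]
width: 0.0873
gripper_force: 0.0
```

```bash
python3 - <<'E'
from h import *
to(.462,-.021,-.018,-85)
im,d,W=look("top"); cv2.imwrite("pics/t4raw.png",im)
T=(.5347,.2738); a=np.radians(5); Rt=np.array([[np.cos(a),np.sin(a)],[-np.sin(a),np.cos(a)]])
im2,d2,S=look("side"); cv2.imwrite("pics/s4raw.png",im2)
for n,X,I in(("top",W,im),("side",S,im2)):
    p=X.reshape(-1,3); q=(p[:,:2]-T)@Rt.T; g=I.reshape(-1,3).astype(int)
    m=(abs(q[:,0])<.11)&(q[:,1]>.012)&(q[:,1]<.086)&(p[:,2]<.05)&(g.max(1)-g.min(1)<40)&(g.max(1)>100)
    print(n,m.sum(), "bay x",np.percentile(q[m,0],[1,50,99]).round(3),"bay y",(np.percentile(q[m,1],[1,50,99])-.066).round(3),"z",p[m,2].max().round(3))
    for k in np.arange(-.1,.1,.03):
        mm=m&(q[:,0]>k)&(q[:,0]<k+.03)
        if mm.any(): print(round(k+.015,3),mm.sum(),(q[mm,1].mean()-.066).round(3),p[mm,2].mean().round(3))
E
```

```text
{'t': 12.9, 'q': [0.3792, 0.0619, -0.5456, -0.0001, -0.9634, -0.2912], 'eef_pos': [0.4591, -0.0235, 0.125], 'ee_rot': [3.1415, 0.0, -1.4828], 'force': [0.1775, -0.3153, -0.261], 'moment': [0.0441, -0.0363, -0.0105], 'width': 0.0873, 'gripper_force': 0.0}
shift [-0.0022 -0.0031  0.143 ] turn z 0.04 ideal [-0.0022 -0.0031]
top 240 bay x [-0.075 -0.014  0.082] bay y [-0.033 -0.016  0.002] z 0.027
-0.085 14 -0.007 0.011
-0.055 81 -0.015 0.013
-0.025 30 -0.017 0.021
0.005 30 -0.017 0.019
0.035 38 -0.017 0.015
0.065 41 -0.017 0.013
0.095 6 -0.015 0.011
side 383 bay x [-0.085 -0.029  0.079] bay y [-0.037 -0.017 -0.002] z 0.026
-0.085 74 -0.02 0.013
-0.055 101 -0.02 0.013
-0.025 44 -0.017 0.019
0.005 45 -0.018 0.016
0.035 53 -0.017 0.014
0.065 62 -0.016 0.012
0.095 4 -0.016 0.011
```

move_arm(
  rows="0 0 0 -0.002 -0.003 0.05 0.0876;0 0 0 0 0 0.04 0.0876;0 0 0 0 0 0.03 0.0876;0 0 0 0 0 0.015 0.0876;0 0 0 0 0 0.008 0.0876;0 0 0 0 0 0 0.0876;0 0 0 0 0 0 0.05;0 0 0 0 0 0 0.05",
  squeeze=12,
)

```text
t: 14.0
eef_pos: [0.4627, -0.021, -0.0174]
ee_rot: [-3.14, 0.0, -1.483]
force: [0.2, -0.9, -0.4]
width: 0.0736
gripper_force: 0.0
```

move_arm(
  rows="0 0 0 0 0 0 0.045;0 0 0 0 0 0 0.045;0 0 0 0 0 0 0.045",
)

```text
t: 14.38
eef_pos: [0.4621, -0.0212, -0.0177]
ee_rot: [-3.141, -0.0, -1.484]
force: [-1.8, 0.8, 7.5]
width: 0.062
gripper_force: 12.0
```

move_arm(
  rows="0 0 0 0 0 -0.01 0.045;0 0 0 0 0 -0.03 0.045;0 0 0 0 0 -0.04 0.045;0 0 0 0 0 -0.02 0.045;0 0 0 0 0 0 0.045",
)

```text
t: 15.0
eef_pos: [0.4634, -0.0207, 0.0839]
ee_rot: [-3.138, 0.001, -1.484]
force: [-0.2, 0.2, -1.6]
width: 0.0618
gripper_force: 12.0
```

move_arm(
  rows="0 0 0 -0.02 -0.005 0 0.045;0 0 0 -0.035 -0.008 0 0.045;0 0 0 -0.04 -0.01 0 0.045;0 0 0 -0.04 -0.01 0 0.045;0 0 0 -0.04 -0.009 0 0.045;0 0 0 -0.035 -0.008 0 0.045;0 0 0 -0.0155 -0.003 0 0.045;0 0 0 0 0 0 0.045",
)

```text
t: 16.0
eef_pos: [0.4949, 0.2084, 0.081]
ee_rot: [3.14, -0.001, -1.483]
force: [0.3, -0.5, -1.0]
width: 0.0618
gripper_force: 12.0
```

```bash
python3 - <<'E'
from h import *
to(.4953,.2081,-.009,-85)
im,d,W=look("side"); im2,d2,W2=look("top")
cv2.imwrite("pics/s5.png",np.hstack([cv2.resize(im[250:400,250:400],(400,400),interpolation=cv2.INTER_CUBIC),cv2.resize(im2[150:280,130:260],(400,400),interpolation=cv2.INTER_CUBIC)]))
E
```

```text
{'t': 16.0, 'q': [0.7637, 0.2394, -0.4436, -0.0002, -0.8895, -0.6756], 'eef_pos': [0.4949, 0.2084, 0.081], 'ee_rot': [3.1401, -0.0009, -1.4829], 'force': [0.3378, -0.5186, -1.0035], 'moment': [-0.0814, 0.0095, 0.0028], 'width': 0.0618, 'gripper_force': 12.0}
shift [ 0.0002 -0.0006  0.09  ] turn z 0.04 ideal [ 0.0003 -0.0004]
```

View pics/s5.png

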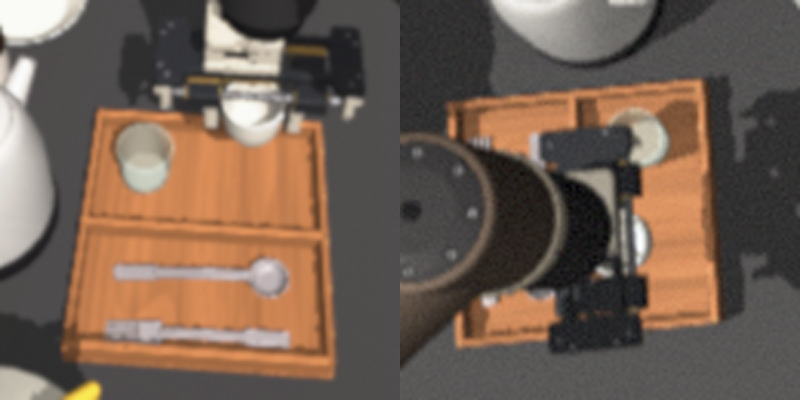

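The cup is held upright at (253,115) in the side half. The spoon lies clean in the cutlery bay from (120,272) to (270,277), with the fork untouched.

move_arm(
  rows="0 0 0 0 0 0.02 0.045;0 0 0 0 0 0.03 0.045;0 0 0 0 0 0.02 0.045;0 0 0 0 0 0.012 0.045;0 0 0 0 0 0.004 0.045;0 0 0 0 0 0.002 0.045;0 0 0 0 0 0.001 0.045;0 0 0 0 0 0 0.045",
)

```text
t: 17.1
eef_pos: [0.4956, 0.2083, -0.0066]
ee_rot: [-3.141, 0.0, -1.484]
force: [0.6, 0.3, -0.5]
width: 0.0616
gripper_force: 12.0
```

move_arm(
  rows="0 0 0 0 0 0.001 0.045;0 0 0 0 0 0.001 0.045;0 0 0 0 0 0 0.045;0 0 0 0 0 0 0.045",
)

```text
t: 17.6
eef_pos: [0.4954, 0.2081, -0.0091]
ee_rot: [3.142, -0.0, -1.484]
force: [-0.2, -0.2, -1.1]
width: 0.0618
gripper_force: 12.0
```

move_arm(
  rows="0 0 0 0 0 0.001 0.045;0 0 0 0 0 0 0.045;0 0 0 0 0 0.001 0.045;0 0 0 0 0 0 0.045",
)

```text
t: 18.1
eef_pos: [0.4956, 0.2082, -0.0099]
ee_rot: [-3.141, 0.0, -1.483]
force: [-4.0, -0.6, 12.2]
width: 0.0618
gripper_force: 12.0
```

Contact is made, so I release and rise.

move_arm(
  rows="0 0 0 0 0 -0.0015 0.045;0 0 0 0 0 0 0.076;0 0 0 0 0 0 0.076;0 0 0 0 0 0 0.076;0 0 0 0 0 0 0.076;0 0 0 0 0 -0.01 0.076;0 0 0 0 0 -0.02 0.076;0 0 0 0 0 -0.03 0.076",
)

```text
t: 19.1
eef_pos: [0.4949, 0.2077, 0.051]
ee_rot: [3.14, -0.001, -1.484]
force: [0.4, 1.0, 1.0]
width: 0.0759
gripper_force: 0.0
```

move_arm(
  rows="0 0 0 0 0 -0.05 0.0876;0 0 0 0 0 -0.05 0.0876;0 0 0 0 0 -0.02 0.0876;0 0 0 0.02 0 0 0.0876;0 0 0 0.05 0 0 0.0876;0 0 0 0.05 0 0 0.0876;0 0 0 0.05 0 0 0.0876;0 0 0 0 0 0 0.0876",
)

```text
t: 20.1
eef_pos: [0.5089, 0.035, 0.1695]
ee_rot: [3.139, -0.001, -1.488]
force: [0.3, 0.4, 0.3]
width: 0.0876
gripper_force: 0.0
```

```bash
python3 - <<'E'
from h import *
T=(.5347,.2738); a=np.radians(5); Rt=np.array([[np.cos(a),np.sin(a)],[-np.sin(a),np.cos(a)]])
for n in("top","side"):
    I,d,X=look(n); cv2.imwrite(f"pics/{n}6raw.png",I)
    p=X.reshape(-1,3); q=(p[:,:2]-T)@Rt.T; g=I.reshape(-1,3).astype(int)
    m=(q[:,0]<.0)&(q[:,0]>-.11)&(q[:,1]<-.01)&(q[:,1]>-.118)&(p[:,2]>.047)&(p[:,2]<.07)
    if m.sum()>5:
        c,r=cv2.minEnclosingCircle(q[m].astype(np.float32)); print(n,m.sum(),"cup tray xy",np.round(c,3),round(r,3),"z pct",np.percentile(p[m,2],[5,50,95]).round(4))
        A=np.c_[q[m]-c,np.ones(m.sum())]; rim=p[m,2]>.049; print("plane",np.linalg.lstsq(A,p[m,2],rcond=None)[0].round(3))
# cap from side/top of start: yaw of filter base from top image
W=np.load("top0.npy"); I=cv2.imread("pics/top0.png"); 
p=W.reshape(-1,3)
for n in("top0","side0"):
    x=np.load(n+".npy").reshape(-1,3); m=(np.hypot(x[:,0]-.69,x[:,1]+.30)<.06)&(x[:,2]>.145)&(x[:,2]<.165)
    c,r=cv2.minEnclosingCircle(x[m][:,:2].astype(np.float32)); print(n,"stage2",c,r)
    m=(np.hypot(x[:,0]-.578,x[:,1]+.243)<.2)&(x[:,2]>.185)&(x[:,2]<.23); print("spout",x[m].min(0).round(3),x[m].max(0).round(3))
to(.577,-.243,.13,-28)
E
```

```text
side 125 cup tray xy [-0.045 -0.062] 0.031 z pct [0.0481 0.0532 0.0566]
plane [0.011 0.005 0.053]
top0 stage2 (0.6924112439155579, -0.30528023838996887) 0.0302034392952919
spout [ 0.69  -0.389  0.185] [ 0.707 -0.302  0.212]
side0 stage2 (0.691982626914978, -0.3012418746948242) 0.029455043375492096
spout [ 0.686 -0.373  0.185] [ 0.702 -0.299  0.21 ]
{'t': 20.2, 'q': [0.4582, 0.1075, -0.3806, -0.0003, -1.0838, -0.3732], 'eef_pos': [0.5095, 0.0375, 0.1698], 'ee_rot': [3.1404, -0.0002, -1.486], 'force': [-1.0227, 0.6854, 0.1276], 'moment': [0.1396, -0.0421, -0.0323], 'width': 0.088, 'gripper_force': 0.0}
shift [ 0.2852 -0.0436  0.0398] turn z -57.14 ideal [ 0.2852 -0.0435]
```

move_arm(
  rows="0 0 0 0.05 -0.0075 0 0.0876;0 0 0 0.055 -0.0085 0 0.0876;0 0 0 0.055 -0.0085 0 0.0876;0 0 0 0.055 -0.0085 0 0.0876;0 0 0 0.045 -0.007 0 0.0876;0 0 0 0.0252 -0.0036 0 0.0876;0 0 0 0 0 0 0.0876;0 0 0 0 0 0 0.0876",
)

```text
t: 21.2
eef_pos: [0.5782, -0.2406, 0.1699]
ee_rot: [3.141, 0.0, -1.483]
force: [0.1, -0.1, 0.3]
width: 0.0874
gripper_force: 0.0
```

```bash
python3 - <<'E'
from h import *
to(.577,-.243,.121,-85)
for n in("top","side"):
    I,d,X=look(n); cv2.imwrite(f"pics/{n}7raw.png",I); p=X.reshape(-1,3)
    m=(np.hypot(p[:,0]-.577,p[:,1]+.243)<.1)&(p[:,2]>.185)&(p[:,2]<.25); s=arm.get_state(); q=(p[m]-s["eef_pos"])@R.from_euler("xyz",s["ee_rot"]).as_matrix()
    print(n,m.sum(),q[np.argsort(-q[:,2])][:200:8].round(3).tolist())
    T=np.array([.5347,.2738]); a=np.radians(5); Rt=np.array([[np.cos(a),np.sin(a)],[-np.sin(a),np.cos(a)]]); k=(p[:,:2]-T)@Rt.T
    m=(k[:,0]<.0)&(k[:,0]>-.11)&(k[:,1]<-.01)&(k[:,1]>-.118)&(p[:,2]>.047)&(p[:,2]<.07)
    if m.sum()>5: print("cup",cv2.minEnclosingCircle(k[m].astype(np.float32)),p[m,2].max().round(3))
E
```

```text
{'t': 21.2, 'q': [-0.0833, 0.2965, -0.1365, -0.0003, -1.1387, 0.171], 'eef_pos': [0.5782, -0.2406, 0.1699], 'ee_rot': [3.1407, 0.0004, -1.4832], 'force': [0.08, -0.0896, 0.3418], 'moment': [0.0178, -0.0745, 0.0324], 'width': 0.0874, 'gripper_force': 0.0}
shift [0.0023 0.0014 0.0489] turn z 0.02 ideal [0.0023 0.0014]
top 0 []
cup ((-0.04107937589287758, -0.06268742680549622), 0.030817029997706413) 0.059
side 131 [[-0.011, 0.046, -0.031], [-0.012, 0.046, -0.036], [-0.007, -0.047, -0.04], [-0.007, -0.047, -0.044], [-0.011, -0.051, -0.046], [-0.012, -0.058, -0.051], [-0.003, -0.044, -0.053], [-0.008, -0.051, -0.057], [-0.014, 0.058, -0.059], [-0.009, 0.058, -0.064], [-0.01, -0.051, -0.066], [-0.01, 0.047, -0.068], [-0.009, 0.047, -0.071], [-0.011, 0.06, -0.074], [-0.013, -0.055, -0.076], [-0.007, -0.045, -0.076], [-0.013, 0.056, -0.078]]
cup ((-0.04352452978491783, -0.06276820600032806), 0.033045776188373566) 0.06
```

move_arm(
  rows="0 0 0 0.0023 0.0014 0.02 0.0876;0 0 0 0 0 0.015 0.0876;0 0 0 0 0 0.008 0.0876;0 0 0 0 0 0.005 0.0876;0 0 0 0 0 0 0.0876;0 0 0 0 0 0 0.0876",
  squeeze=12,
)

```text
t: 22.05
eef_pos: [0.5775, -0.2441, 0.1229]
ee_rot: [-3.141, -0.0, -1.484]
force: [0.3, -0.1, -0.3]
width: 0.0876
gripper_force: 0.0
```

move_arm(
  rows="0 0 0 0 0 0 0.065;0 0 0 0 0 0 0.06;0 0 0 0 0 0 0.055;0 0 0 0 0 0 0.05;0 0 0 0 0 0 0.045;0 0 0 0 0 0 0.045",
)

```text
t: 22.8
eef_pos: [0.577, -0.2441, 0.1225]
ee_rot: [3.141, -0.0, -1.484]
force: [-1.7, -1.0, 2.7]
width: 0.0577
gripper_force: 12.0
```

move_arm(
  rows="0 0 3 0 0 0 0.045;0 0 3 0 0 0 0.045;0 0 3 0 0 0 0.045;0 0 0 0 0 0 0.045",
)

```text
t: 23.3
eef_pos: [0.5774, -0.244, 0.1225]
ee_rot: [-3.141, 0.0, -1.641]
force: [0.1, -0.6, 0.8]
width: 0.0576
gripper_force: 12.0
```

```bash
python3 -c "
from h import *
st()"
```

```text
{'t': 23.3, 'q': [-0.0889, 0.3336, -0.1981, -0.0, -1.0386, 0.0191], 'eef_pos': [0.5774, -0.244, 0.1225], 'ee_rot': [-3.1411, 0.0, -1.6406], 'force': [0.1244, -0.557, 0.7559], 'moment': [0.133, -0.0786, -0.0162], 'width': 0.0576, 'gripper_force': 12.0003}
```

move_arm(
  rows="0 0 5 0 0 0 0.045;0 0 5 0 0 0 0.045;0 0 5 0 0 0 0.045;0 0 0 0 0 0 0.045",
)

```text
t: 23.8
eef_pos: [0.5773, -0.244, 0.1225]
ee_rot: [-3.141, 0.0, -1.901]
force: [-0.6, 1.4, 0.2]
width: 0.0578
gripper_force: 12.0
```

```bash
python3 -c "
from h import *
st()"
```

```text
{'t': 23.8, 'q': [-0.0889, 0.3335, -0.1982, -0.0, -1.0387, -0.2415], 'eef_pos': [0.5773, -0.244, 0.1225], 'ee_rot': [-3.1413, 0.0001, -1.9012], 'force': [-0.5603, 1.3971, 0.1597], 'moment': [0.1137, 0.0117, -0.071], 'width': 0.0578, 'gripper_force': 12.0006}
```

move_arm(
  rows="0 0 8 0 0 0 0.045;0 0 8 0 0 0 0.045;0 0 8 0 0 0 0.045;0 0 8 0 0 0 0.045",
)

```text
t: 24.3
eef_pos: [0.5772, -0.244, 0.1226]
ee_rot: [-3.141, 0.0, -2.463]
force: [0.1, 0.6, 1.8]
width: 0.0578
gripper_force: 12.0
```

```bash
python3 -c "
from h import *
st()"
```

```text
{'t': 24.3, 'q': [-0.0889, 0.3335, -0.1983, 0.0001, -1.0389, -0.8029], 'eef_pos': [0.5772, -0.244, 0.1226], 'ee_rot': [-3.1414, 0.0001, -2.4626], 'force': [0.1004, 0.6119, 1.8331], 'moment': [-0.0355, 0.0678, -0.0018], 'width': 0.0578, 'gripper_force': 11.9937}
```

move_arm(
  rows="0 0 8 0 0 0 0.045;0 0 8 0 0 0 0.045;0 0 8 0 0 0 0.045;0 0 8 0 0 0 0.045;0 0 0 0 0 0 0.045;0 0 0 0 0 0 0.045",
)

```text
t: 25.05
eef_pos: [0.5773, -0.244, 0.1225]
ee_rot: [-3.142, 0.0, -3.016]
force: [0.7, 1.1, 0.2]
width: 0.0577
gripper_force: 12.0
```

```bash
python3 -c "
from h import *
st()"
```

```text
{'t': 25.05, 'q': [-0.0888, 0.3335, -0.1982, -0.0001, -1.0387, -1.3559], 'eef_pos': [0.5773, -0.244, 0.1225], 'ee_rot': [-3.1416, 0.0004, -3.0155], 'force': [0.6873, 1.0908, 0.2146], 'moment': [0.1664, -0.257, 0.0051], 'width': 0.0577, 'gripper_force': 12.0}
```

move_arm(
  rows="0 0 0 0 0 -0.002 0.045;0 0 0 0 0 -0.002 0.045;0 0 0 0 0 -0.002 0.045;0 0 0 0 0 0 0.045;0 0 0 0 0 0 0.045",
)

```text
t: 25.68
eef_pos: [0.5771, -0.244, 0.1284]
ee_rot: [3.142, -0.0, -3.02]
force: [-0.4, 0.1, -0.9]
width: 0.0578
gripper_force: 12.0
```

```bash
python3 -c "
from h import *
st()"
```

```text
{'t': 25.675, 'q': [-0.0889, 0.3285, -0.191, -0.0, -1.0513, -1.3599], 'eef_pos': [0.5771, -0.244, 0.1284], 'ee_rot': [3.1416, -0.0, -3.0197], 'force': [-0.3852, 0.1439, -0.9106], 'moment': [0.0223, -0.2263, -0.0276], 'width': 0.0578, 'gripper_force': 11.9997}
```

move_arm(
  rows="0 0 0 0 0 -0.002 0.045;0 0 0 0 0 -0.004 0.045;0 0 0 0 0 -0.008 0.045;0 0 0 0 0 -0.015 0.045;0 0 0 0 0 -0.025 0.045;0 0 0 0 0 -0.025 0.045;0 0 0 0 0 -0.025 0.045;0 0 0 0 0 -0.015 0.045",
)

```text
t: 26.68
eef_pos: [0.5777, -0.2442, 0.25]
ee_rot: [-3.141, 0.003, -3.02]
force: [0.3, 0.5, -0.2]
width: 0.0574
gripper_force: 12.0
```

move_arm(
  rows="0 0 0 0 0 0 0.045;0 0 0 0 0 0 0.045;0 0 0 0 0 0 0.045;0 0 0 0 0 0 0.045",
  squeeze=18,
)

```text
t: 27.18
eef_pos: [0.5769, -0.244, 0.2467]
ee_rot: [3.141, -0.001, -3.02]
force: [0.4, 0.1, 0.4]
width: 0.0576
gripper_force: 18.0
```

```bash
python3 - <<'E'
from h import *
st()
im,d,W=look("side"); im2,d2,W2=look("top")
cv2.imwrite("pics/fin.png",np.hstack([cv2.resize(im[120:380,220:420],(400,520),interpolation=cv2.INTER_CUBIC),cv2.resize(im2[150:280,130:230],(400,520),interpolation=cv2.INTER_CUBIC)]))
E
```

```text
{'t': 27.175, 'q': [-0.0889, 0.2526, -0.0204, -0.0001, -1.2991, -1.36], 'eef_pos': [0.5769, -0.244, 0.2467], 'ee_rot': [3.1412, -0.0012, -3.0198], 'force': [0.3516, 0.0618, 0.3909], 'moment': [0.0713, -0.1882, -0.0091], 'width': 0.0576, 'gripper_force': 17.9997}
```

View pics/fin.png

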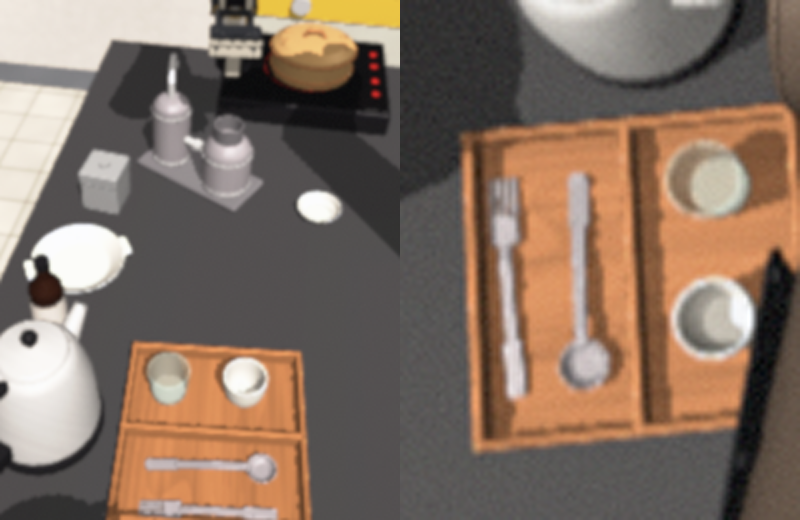

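The neck is open at (228,130), and the gripper, still 58 mm wide at 18 N, holds the cap about 12 cm above it. The cup, spoon, fork and glass are all in place in the tray, so I hand in.

```bash
python3 -c "
from station import arm
print(arm.job_done())"
```

```text
the job is handed in; nothing more can be done
None
```

The spoon and teacup are in their tray compartments, and the cap came off turning clockwise seen from above (so a left-hand thread this time); I handed in at about 27 s with it held about 12 cm above its neck, but the result was not reported back.

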